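# Fill the last pocket and roll the carton into the packing bay

## Robot

A 6-joint arm with a two-finger parallel gripper is mounted at the origin on the work surface. World frame = base frame: x ahead of the robot, y to its left, z up, the work surface at z = 0. Lengths are in m, angles in degrees, forces in N, time in s.
With the tool pointing down it reaches from about 0.375 to 0.9 m from the base axis. Payload 3.1 kg.
Tool frame: the origin (TCP) lies on the centre line of the jaws, within the pads' length; the fingertips stand 25 mm ahead of it and the grasp point (between the pads) lies 6 mm ahead of it; z points along the fingers, y is the line along which they close (so a half turn about z gives the same grasp; the last joint's range is limited). The gripper opens to 87 mm and grips with 3 to 60 N. Pads are 19 mm wide; open, the fingers measure 117 mm over their backs; the gripper's body (75 mm by 190 mm) begins 51 mm behind the grasp point.
Start: joints at [-78.524, 30.224, 82.088, -0, 67.689, -10.227], TCP at [0.231, -0.581, 0.225] pointing down, gripper open.
Joint ranges: [-176.69, 176.69], [-43.24, 126.21], [12.49, 139.97], [-82, 262], [0, 151.66], [-163.58, 163.58]. Speed limits (degrees/s): [159.86, 159.86, 180, 180, 180, 180].

## Interface

Orientations are given as a 3x3 rotation matrix whose columns are the frame's x, y, z axes.
In Python, from rig import bot, cams, models gives the robot as it stands. The module is installed in compiled form; this text tells all that it offers.
- The arm moves only by the shell command python3 -m handwheel 'ROWS' [OPENING]. ROWS is JSON, a list of rows, each a list of 6 numbers: the shift along the world's x, y, z each as a share of 1 m, from -1 to 1, then the turn, a rotation vector about the world's x, y, z each as a share of 2 rad, from -1 to 1. In form: [[dx, dy, dz, wx, wy, wz], ...]. A call has exactly 8 rows; each row is the pose to reach, as a shift and turn from the pose commanded when the call began; what a row does not reach only later rows make up. A row lasts 1/12 s, in which the tool goes at most 41.7 mm and 7.16 degrees, less where a joint would pass 70% of its speed; a pose out of reach is approached as far as the arm can. A call with a number of a shift or a turn outside -1 to 1 is refused whole. A call with a gripper value outside its range is refused whole. OPENING is the opening, from -1 (shut) to 1 (fully open), so that 0 is half open, set as the call begins (- or left out, the last holds). The fingers move at their own pace and stop on an object; the grip force is fixed at half the most. Time passes only in rows, so rows that repeat a pose let the fingers close, or fill a call up. It gives the time, the measured TCP pose, the force, the opening and the grip force at its end, in the units of the state.
- bot.read_state(): the state, without advancing time (a new reading comes with each control period).
- cams.capture(name): name is "scene" or "top" or "wrist"; returns (picture, depth): 480x640x3 uint8, blue, green, red; 480x640 float32, m along the optical axis (not along the pixel's ray), 0 where there is no reading.
- cams.calibration(name): a dict with "mtx" (3x3 intrinsics, pixels), "dist_coeffs" ([k1, k2, p1, p2, k3] as OpenCV has them; the pictures are not rectified), "R" (3x3) and "t" (3): a world point X has camera coordinates R X + t; the wrist camera has in their place "tool_from_camera" (4x4, takes a point from camera to tool coordinates, whose origin is the TCP and whose axes are the flange's). Camera axes: x right, y down, z forward; pixel columns grow to the right and rows downward; lengths in m; the calibration is good to about 2 mm. A picture is of the moment at which its call begins: read the wrist's pose just before it. calibration takes no time and is no camera call.
- bot.hand_in(): hands the job in; it is judged then, once.
Trained networks look in the newest picture that a camera, given by its name, has taken for a name from the list of things; names that differ only in an ending like _2 or _b are one class to them, and where a whole thing is asked for, a point or a joint stands for the part that bears it (a point fixed in the world has none). Each returns a list of dicts, best first, with "conf" (0 to 1); they miss things now and then, are a little off and sometimes report something else, mostly with a low value. They report only what shows in the picture. A call takes as long as a camera call. They do not tell look-alikes from the thing itself.
- models.spot_in(query, camera): "position" ([column, row] in pixels, amid what is visible of it).
- models.tip_of(query, camera): "position" ([column, row] in pixels: a listed point, or the origin of a listed thing).
The state is a dict: "time_s": time; "joint_positions": joint angles; "qvel": joint speeds; "tau": joint torques, N m; "position": TCP position; "tcp_rot": TCP orientation; "force": force on the tool from outside, world axes, zero at the start; "moment": the same for the moment, N m; "opening": opening from 0.0 (shut) to 1.0 (fully open); "grasp_force": force on a finger pad.
Only numpy, scipy, OpenCV 4.12 (cv2) and the standard library are available. Lean on these libraries where they do the work, as an engineer would, in place of code of your own. Each camera call takes 0.05 s, during which the arm holds its last target. There are 200 camera calls.

## Task

Stand the tall tin from the table in the empty pocket of the carton without dropping it, then push the carton along the rollers, never lifting it off them, until it is fully home against the end stop of the bay. Then swing the gate shut across the track behind it, and last set the code on the dial box, one dial at a time: as seen from the robot, the left dial to three dots and the right dial to two. Leave the short tin, the tape roll and the jar where they are.

Things in the scene. Friction and masses are not known exactly. Their poses are not given: they have to be found in the camera images.
- station: Fixed packing station; mm in its frame. Origin on the table under the track, y along the track to the bay, x to the far side, z up. Free steel rollers from y -282 to 250, tops z 65, behind a lip at y -287, top z 75. Side rails guide the carton: inner faces x -42 and 42, 10 thick, tops z 77; along the bay (y 60 to 250) walls there rise to z 120. Dial box: x -205 to -55, y 45 to 245, top z 120.
- stop_face (a point): Middle of the foot of the end stop's inner face: station x 0, y 250, z 65 mm; the stop's top is at z 120. A carton fully home touches it, with its origin 103 mm before it (station y 147). Axes as the station's.
- carton: Loose open cardboard carton on the rollers, 72 wide (x), 206 long (y), 45 mm high, walls and floor 4 mm, 0.16 kg empty. Origin at the centre of its underside, y towards the bay. Three pockets in a row, 64 mm square, at y -67, 0, 67, parted by dividers 38 mm high; two hold tins, the trailing one (y -67) is empty. About 1 N rolls it along; let go, it soon stops.
- pocket (a point): Centre of the empty pocket's floor, on the floor's upper face (4 mm above the carton's underside); axes as the carton's.
- tin: The tall plain steel tin to be packed, a ribbed cylinder 52 mm in diameter, 85 mm high, about 0.11 kg, standing on the table. Origin at the centre of its underside, z up. Seated, its origin is at the pocket point and 44 mm of it stand above the carton's walls.
- packed_tin_a: Same kind of tin, already in the carton's middle pocket. Origin at the centre of its underside.
- packed_tin_b: Same kind of tin, already in the carton's leading pocket. Origin at the centre of its underside.
- gate (a joint): Angle of the gate, a steel bar 137 mm long, 10 thick, from z 86 to 124, on the post at point gate_post. 0: shut against its stop, across the track along station +x, 10 mm behind a carton that is home. Grows as it opens, clockwise from above: bar direction in the station frame is (cos q, -sin q), so at 1.57 it lies beside the track. Starts open, stays where left; under 1 N at its knob moves it.
- gate_post (a point): Foot of the gate's hinge axis on the table (station x -62, y 29 mm); the post is 16 mm thick and 132 high. Axes as the station's.
- gate_knob (a point): Top of the black upright peg (16 mm diameter, 30 mm high) that stands on the gate bar 115 mm from the hinge, from z 124 to 154 mm; can be gripped from above or pushed.
- dial_left (a joint): Left dial (the one farther along the track, +y): angle, clockwise from above. Black disc, 44 mm wide, 6 high, with a grip bar 42 long, 12 wide, from z 126 to 156; a white line on half its top is the pointer, at 1.2 - q rad counter-clockwise from station +x. White dots around it: one at 0 rad, two at 0.8, three at 1.6, four at 2.4. Turns 0 to 2.4 with 0.03 N m; stays where left.
- dial_right (a joint): The same for the right dial, an equal dial 90 mm nearer the start of the track (-y).
- dial_left_grip (a point): On the left dial's axis at z 147, a good height to grip its bar (9 mm below the bar's top, 21 above the disc). Axes as the station's; does not turn with the dial.
- dial_right_grip (a point): The same for the right dial.
- short_tin: Bystander: short wide tin, 68 mm diameter, 45 mm high, standing on the table near the tall tin. Origin at the centre of its underside.
- tape_roll: Bystander: roll of paper tape lying flat, 80 mm diameter, 48 mm high, on the table beyond the track. Origin at the centre of its underside.
- jar: Bystander: glass jar with a steel cap, 60 mm diameter, 75 mm high, on the table beyond the track. Origin at the centre of its underside.
Not all that is in view belongs to the job. Of the things that look like the carton, the larger one is meant. Leave any brown look-alike of the tin alone.

How it is judged (in metres and radians):
On the way, in this order (a step that is already met when the one before it is completed fails the run):
1. the tall tin stands in the empty pocket, let go (horizontal distance between tin and pocket below 0.012 m and z of tin in the frame of carton between -0.002 and 0.012 m and angle between tin's own z axis and vertical below 0.12 rad and contact force between tin and the fingers below 0.2 N), for 0.2 s.
2. the carton is home against the end stop (y of carton in the frame of station above 0.139 m and z of carton in the frame of station below 0.075 m), for 0.2 s.
3. the gate is shut behind the carton (value of joint gate below 0.1 rad), for 0.2 s.
4. the left dial is at three dots and the right dial at two (value of joint dial_left between 1.4 and 1.8 rad and value of joint dial_right between 0.6 and 1 rad), for 0.2 s.
At the end, for the whole second after the job is handed in: All three tins upright (0.12 rad) on the floor of their pockets; carton at rest on the rollers, leading end within 8 mm of the end stop; gate shut within 0.1 rad; left dial within 0.2 rad of three dots (1.6), right dial within 0.2 rad of two dots (0.8) (all of step 2 and all of step 4 and horizontal distance between tin and pocket below 0.012 m and z of tin in the frame of carton between -0.002 and 0.012 m and angle between each of tin, packed_tin_a, packed_tin_b's own z axis and vertical below 0.12 rad and value of joint gate below 0.1 rad and y of packed_tin_a in the frame of carton between -0.012 and 0.012 m and z of packed_tin_a in the frame of carton between -0.002 and 0.012 m and y of packed_tin_b in the frame of carton between 0.055 and 0.079 m and z of packed_tin_b in the frame of carton between -0.002 and 0.012 m and linear speed of carton below 0.02 m/s); the robot touches nothing.
It fails at once if the short wide tin moved by more than 40 mm (distance of short_tin from where it was at the start of the episode above 0.04 m).
It fails at once if the tape roll moved by more than 40 mm (distance of tape_roll from where it was at the start of the episode above 0.04 m).
It fails at once if the jar moved by more than 40 mm (distance of jar from where it was at the start of the episode above 0.04 m).
It fails at once if the carton was lifted more than 20 mm off the rollers (z of carton in the frame of station above 0.085 m).
It fails at once if the tin was let go more than 25 mm above the pocket's floor (horizontal distance between tin and pocket below 0.05 m and z of tin in the frame of pocket above 0.025 m and contact force between tin and the fingers below 0.05 N).
It also fails if it takes over 72 s, if anything falls off the work surface, if the arm or the gripper's body presses on something with over 40 N, if the wrist force passes 120 N, or if a joint passes its speed limit or range.

## Working session

There is one attempt and no reset: what is moved stays moved. The work goes in short steps, Python scripts to look and compute and a shell command to move; the robot and the scene stay as the last step left them, time stands still between calls to the robot, and variables do not carry over. Pictures are saved under pics/ and viewed, at most 10 in all, crops included, and the job is handed in when it is done.

```bash
mkdir -p pics; cat > h.py <<'E'
import numpy as np,cv2
from rig import bot,cams,models
def ray(cam,px):
    c=cams.calibration(cam);K=np.array(c["mtx"]);d=np.array(c["dist_coeffs"])
    p=cv2.undistortPoints(np.array([[px]],float),K,d)[0,0]
    v=np.array([p[0],p[1],1.0])
    if cam=="wrist":
        s=bot.read_state();T=np.eye(4);T[:3,:3]=s["tcp_rot"];T[:3,3]=s["position"]
        M=T@np.array(c["tool_from_camera"]);return M[:3,3],M[:3,:3]@v
    R=np.array(c["R"]);t=np.array(c["t"]).ravel();return -R.T@t,R.T@v
def at_z(cam,px,z):
    o,v=ray(cam,px);return o+v*(z-o[2])/v[2]
def at_depth(cam,px,dep):
    o,v=ray(cam,px);u,w=int(round(px[0])),int(round(px[1]))
    p=dep[max(0,w-2):w+3,max(0,u-2):u+3];p=p[p>0];return o+v*np.median(p)
E
cat > a.py <<'E'
from h import *
np.set_printoptions(precision=4,suppress=True)
for c in ("scene","top"):
    im,d=cams.capture(c);cv2.imwrite(f"pics/{c}0.png",im);np.save(f"{c}.npy",d)
    for q in "tin carton short_tin tape_roll jar gate dial_left dial_right".split():
        for f in (models.spot_in,):
            for r in f(q,c)[:4]: print(c,q,np.round(r["position"]),round(r["conf"],2),at_depth(c,r["position"],d))
    for q in "tin stop_face pocket gate_post gate_knob dial_left_grip dial_right_grip station carton".split():
        for r in models.tip_of(q,c)[:3]: print(c,"TIP",q,np.round(r["position"]),round(r["conf"],2),at_depth(c,r["position"],d))
print(bot.read_state())
E
python3 a.py
```

```text
scene tin [250. 198.] 0.8 [ 0.4631 -0.3328  0.0636]
scene tin [277. 180.] 0.74 [ 0.3709 -0.3243  0.0605]
scene carton [264. 262.] 0.95 [ 0.6217 -0.1553  0.0929]
scene carton [166. 243.] 0.86 [ 0.6559 -0.449   0.0042]
scene short_tin [316. 230.] 0.69 [ 0.4484 -0.1466  0.0469]
scene tape_roll [306. 385.] 0.88 [0.7841 0.0716 0.0478]
scene jar [217. 308.] 0.91 [ 0.7544 -0.1764  0.0604]
scene gate [343. 256.] 0.62 [ 0.5163 -0.0258  0.0966]
scene dial_left [452. 278.] 0.59 [0.4914 0.2072 0.155 ]
scene dial_right [415. 261.] 0.71 [0.4711 0.1173 0.1288]
scene dial_right [400. 300.] 0.57 [0.5647 0.1368 0.1153]
scene TIP tin [277. 190.] 0.72 [ 0.3735 -0.3238  0.0254]
scene TIP tin [251. 210.] 0.61 [ 0.4648 -0.3343  0.0226]
scene TIP stop_face [437. 362.] 0.72 [0.6476 0.2613 0.1199]
scene TIP pocket [194. 240.] 0.84 [ 0.6225 -0.3812  0.0272]
scene TIP pocket [259. 249.] 0.7 [ 0.5859 -0.2035  0.0693]
scene TIP pocket [320. 238.] 0.56 [ 0.4508 -0.1352  0.0272]
scene TIP gate_post [366. 300.] 0.91 [0.5623 0.0612 0.0571]
scene TIP gate_post [439. 361.] 0.22 [0.6449 0.2632 0.1193]
scene TIP gate_kno
[... 1826 characters left out ...]
0.4664 0.1134 0.1571]
top TIP station [290. 226.] 0.59 [ 0.5833 -0.0031  0.0594]
top TIP carton [483. 203.] 0.95 [ 0.6506 -0.4344  0.0025]
{'time_s': 1.8, 'joint_positions': array([-78.5229,  30.2252,  82.0889,  -0.0004,  67.6883, -10.2282]), 'qvel': array([-0.0298,  0.08  , -0.056 , -0.0346,  0.089 ,  0.0276]), 'tau': array([  0.0009, -43.9997, -17.6978,   0.0634,   0.0505,  -0.    ]), 'position': array([ 0.2312, -0.5806,  0.2248]), 'tcp_rot': array([[ 0.9291,  0.3698, -0.    ],
       [ 0.3698, -0.9291,  0.    ],
       [ 0.    , -0.    , -1.    ]]), 'force': array([ 0.2821, -0.2731, -0.1693]), 'moment': array([ 0.0463, -0.0152,  0.0112]), 'grasp_force': 0.0, 'opening': 1.0004734693452895}
```

View pics/top0.png

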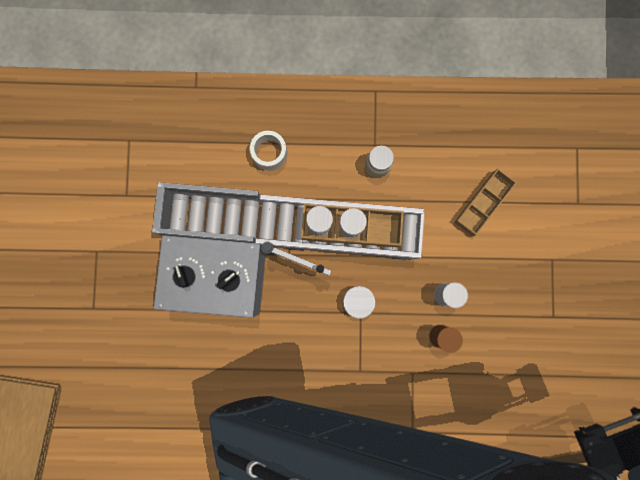

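View pics/scene0.png

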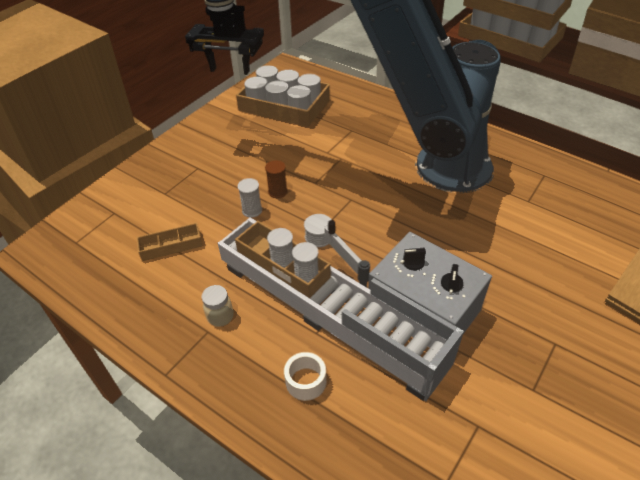

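Seen: the top view has the tall steel tin's top at (453,295). It could be mistaken for the brown tin (446,338), the short tin (359,303), the packed tins (319,220) and (352,222), or the jar cap (380,160). The carton is at (352,227), and the small look-alike is at (483,203). I choose the plain steel tin at (453,295) in top, which is (250,198) in scene. Next I check it in a close crop and fit the geometry.

```bash
cat > b.py <<'E'
from h import *
np.set_printoptions(precision=4,suppress=True)
im=cv2.imread("pics/top0.png");d=np.load("top.npy")
c=cams.calibration("top");K=np.array(c["mtx"]);D=np.array(c["dist_coeffs"]);R=np.array(c["R"]);t=np.array(c["t"]).ravel()
v,u=np.mgrid[0:480,0:640]
p=cv2.undistortPoints(np.stack([u,v],-1).reshape(-1,1,2).astype(float),K,D)[:,0].reshape(480,640,2)
P=(np.dstack([p,np.ones((480,640))])*d[...,None]-t)@R
np.save("P.npy",P)
def blob(px,z0,z1,r=30):
    m=(P[...,2]>z0)&(P[...,2]<z1)&(np.hypot(u-px[0],v-px[1])<r)
    q=P[m][:,:2].astype(np.float32);(cx,cy),rad=cv2.minEnclosingCircle(q);return q.mean(0),(cx,cy),rad,len(q)
for n,px,a,b in (("tin",(453,295),.08,.09),("brown",(446,338),.08,.09),("pa",(352,222),.148,.16),("pb",(319,220),.148,.16),("short",(359,303),.04,.05),("jar",(380,160),.07,.08),("tape",(268,150),.043,.053),("knob",(321,269),.148,.16)):
    print(n,blob(px,a,b,18 if n in("pa","pb") else 30))
def rect(m,n):
    m=m.astype(np.uint8);k,l,s,_=cv2.connectedComponentsWithStats(m);i=1+np.argmax(s[1:,4]);q=P[l==i][:,:2].astype(np.float32)
    r=cv2.minAreaRect(q);print(n,len(q),r);print(cv2.boxPoints(r));return l==i
Z=P[...,2]
roi=(u>140)&(u<440)&(v>170)&(v<330)
rect(roi&(abs(Z-.12)<.006)&(v>236),"box")
rect(roi&(abs(Z-.12)<.006),"boxwalls")
rect(roi&(abs(Z-.12)<.006)&(v<240),"walls")
m=rect(roi&(abs(Z-.077)<.004)&(u>255),"rails")
h=roi&(abs(Z-.110)<.004)&(u>290)&(v<260);rect(h,"carton")
cv2.imwrite("pics/crop1.png",cv2.resize(im[170:360,140:500],None,fx=2.2,fy=2.2,interpolation=cv2.INTER_CUBIC))
E
python3 b.py
```

```text
tin (array([ 0.445 , -0.3494], dtype=float32), (0.44430628418922424, -0.34937381744384766), 0.026905734091997147, 497)
brown (array([ 0.3515, -0.3385], dtype=float32), (0.3516952097415924, -0.3386181890964508), 0.0267639197409153, 511)
pa (array([ 0.5861, -0.1326], dtype=float32), (0.5862687826156616, -0.13269834220409393), 0.025921877473592758, 531)
pb (array([ 0.5896, -0.066 ], dtype=float32), (0.5897517800331116, -0.06594345718622208), 0.025859151035547256, 527)
short (array([ 0.4255, -0.1544], dtype=float32), (0.4251976013183594, -0.1545204222202301), 0.033827025443315506, 756)
jar (array([ 0.7342, -0.1952], dtype=float32), (0.734722375869751, -0.19511066377162933), 0.02675006352365017, 468)
tape (array([0.7567, 0.0511], dtype=float32), (0.7571439146995544, 0.05110067501664162), 0.04013948142528534, 455)
knob (array([ 0.492 , -0.0692], dtype=float32), (0.4921610355377197, -0.06904081255197525), 0.007669295649975538, 47)
box 6715 ((0.4728689193725586, 0.1589878797531128), (0.20212708413600922, 0.15149003267288208), 86.379638671875)
[[0.3909 0.0629]
 [0.5421 0.0533]
 [0.5548 0.2551]
 [0.4037 0.2646]]
boxwalls 6741 ((0.47277265787124634, 0.15896672010421753), (0.20217613875865936, 0.1517563909292221), 86.0409164428711)
[[0.3901 0.0634]
 [0.5415 0.0529]
 [0.5554 0.2546]
 [0.4041 0.2651]]
walls 1354 ((0.6047048568725586, 0.16775907576084137), (0.2068409025669098, 0.10479866713285446), 86.21778869628906)
[[0.5456 0.068 ]
 [0.6502 0.0611]
 [0.6638 0.2675]
 [0.5592 0.2744]]
rails 1525 ((0.5851674675941467, -0.1096041351556778), (0.34917885065078735, 0.10444227606058121), 86.06388092041016)
[[ 0.5211 -0.2802]
 [ 0.6253 -0.2874]
 [ 0.6492  0.061 ]
 [ 0.5451  0.0682]]
carton 456 ((0.5852983593940735, -0.1332336962223053), (0.20584793388843536, 0.07227712124586105), 86.5029067993164)
[[ 0.5429 -0.2338]
 [ 0.6151 -0.2382]
 [ 0.6276 -0.0327]
 [ 0.5555 -0.0283]]
```

View pics/crop1.png

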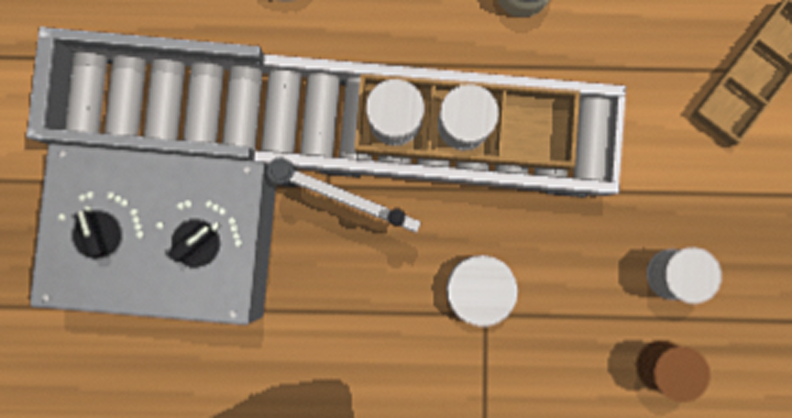

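The crop shows the plain steel tin at crop (692,275), that is top (454,295), and the brown look-alike beside it at (682,373). The station fits at origin (0.593, 0.006) with yaw -3.8°. Moving above the tin.

```bash
python3 -m handwheel '[[0.025,0.027,0,0,0,0],[0.055,0.06,0,0,0,0],[0.085,0.092,0,0,0,0],[0.115,0.125,0,0,0,0],[0.145,0.157,0,0,0,0],[0.172,0.187,0,0,0,0],[0.198,0.214,0,0,0,0],[0.2135,0.2315,0,0,0,0]]' 1
cat > w.py <<'E'
from h import *
import sys
np.set_printoptions(precision=4,suppress=True)
def wcloud(name=None):
    s=bot.read_state();im,d=cams.capture("wrist")
    c=cams.calibration("wrist");K=np.array(c["mtx"]);D=np.array(c["dist_coeffs"])
    T=np.eye(4);T[:3,:3]=s["tcp_rot"];T[:3,3]=s["position"];M=T@np.array(c["tool_from_camera"])
    v,u=np.mgrid[0:480,0:640]
    p=cv2.undistortPoints(np.stack([u,v],-1).reshape(-1,1,2).astype(float),K,D)[:,0].reshape(480,640,2)
    P=(np.dstack([p,np.ones((480,640))])*d[...,None])@M[:3,:3].T+M[:3,3]
    P[d==0]=np.nan
    if name: cv2.imwrite(name,im)
    return im,P
def near(P,xy,z0,z1,r):
    m=(P[...,2]>z0)&(P[...,2]<z1)&(np.hypot(P[...,0]-xy[0],P[...,1]-xy[1])<r)
    q=P[m].astype(np.float32)
    if len(q)<5: return None
    return q.mean(0),cv2.minEnclosingCircle(np.ascontiguousarray(q[:,:2])),len(q)
E
python3 - <<'E'
from w import *
im,P=wcloud("pics/w1.png");print(near(P,(.4447,-.3494),.075,.095,.04));print(near(P,(.5815,-.2),.062,.078,.03));print(bot.read_state()["position"])
E
```

```text
time_s: 2.47
position: [0.4466, -0.3462, 0.225]
tcp_rot: [[0.928, 0.371, 0.001], [0.371, -0.928, 0.001], [0.001, -0.0, -1.0]]
force: [0.0, -0.1, 0.6]
opening: 1.0
grasp_force: 0.0
(array([ 0.4488, -0.3502,  0.0845], dtype=float32), ((0.44823914766311646, -0.35038337111473083), 0.02614763379096985), 3010)
(array([ 0.57  , -0.1998,  0.0685], dtype=float32), ((0.5744621753692627, -0.19768795371055603), 0.025993943214416504), 1658)
[ 0.449  -0.3427  0.225 ]
```

```bash
python3 -m handwheel '[[0.001,-0.0005,0,0,0,0],[0.001,-0.0005,-0.02,0,0,0],[0.001,-0.0005,-0.05,0,0,0],[0.001,-0.0005,-0.08,0,0,0],[0.001,-0.0005,-0.11,0,0,0],[0.001,-0.0005,-0.135,0,0,0],[0.001,-0.0005,-0.15,0,0,0],[0.001,-0.0005,-0.154,0,0,0]]' 1
python3 -m handwheel '[[0,0,0,0,0,0],[0,0,0,0,0,0],[0,0,0,0,0,0],[0,0,0,0,0,0],[0,0,0,0,0,0],[0,0,0,0,0,0],[0,0,0,0,0,0],[0,0,0,0,0,0]]' -1
```

```text
time_s: 3.18
position: [0.4435, -0.3497, 0.0679]
tcp_rot: [[0.93, 0.368, -0.004], [0.368, -0.93, 0.004], [-0.002, -0.005, -1.0]]
force: [-0.1, 0.8, 0.1]
opening: 0.997
grasp_force: 0.0
time_s: 3.85
position: [0.4461, -0.3501, 0.0716]
tcp_rot: [[0.929, 0.37, 0.001], [0.37, -0.929, -0.001], [0.0, 0.002, -1.0]]
force: [0.1, -0.6, 4.3]
opening: 0.588
grasp_force: 30.0
```

```bash
python3 -m handwheel '[[0,0,0.01,0,0,0],[0,0,0.03,0,0,0],[0,0,0.052,0,0,0],[0,0,0.075,0,0,0.05],[0,0,0.097,0,0,0.10],[0,0,0.117,0,0,0.15],[0,0,0.132,0,0,0.20],[0,0,0.14,0,0,0.25]]'
python3 -m handwheel '[[0.008,0.009,0,0,0,0.05],[0.026,0.029,0,0,0,0.1],[0.048,0.053,0,0,0,0.15],[0.070,0.078,0,0,0,0.2],[0.092,0.102,0,0,0,0.25],[0.113,0.125,0,0,0,0.29],[0.128,0.142,0,0,0,0.313],[0.1355,0.15,0,0,0,0.313]]'
python3 -m handwheel '[[0,0,0,0,0,0],[0,0,0,0,0,0],[0,0,0,0,0,0],[0,0,0,0,0,0],[0,0,0,0,0,0],[0,0,0,0,0,0],[0,0,0,0,0,0],[0,0,0,0,0,0]]'
python3 - <<'E'
from w import *
im,P=wcloud("pics/w2.png");s=bot.read_state();print(s["position"],s["tcp_rot"],s["opening"])
for z0,z1 in ((.062,.078),(.104,.116),(.145,.165),(.2,.23)):
    m=(P[...,2]>z0)&(P[...,2]<z1)&(np.hypot(P[...,0]-.583,P[...,1]+.17)<.13);q=P[m][:,:2].astype(np.float32);print(z0,len(q),cv2.minAreaRect(q) if len(q) else 0)
im,d=cams.capture("top");cv2.imwrite("pics/top2.png",im)
E
```

```text
time_s: 4.52
position: [0.4461, -0.3499, 0.2134]
tcp_rot: [[0.634, 0.773, 0.002], [0.773, -0.634, -0.002], [-0.0, 0.003, -1.0]]
force: [0.5, -0.3, -2.0]
opening: 0.593
grasp_force: 30.0
time_s: 5.18
position: [0.5823, -0.1967, 0.211]
tcp_rot: [[0.062, 0.998, -0.0], [0.998, -0.062, 0.001], [0.001, -0.0, -1.0]]
force: [0.5, 0.1, -1.4]
opening: 0.587
grasp_force: 30.0
time_s: 5.85
position: [0.5809, -0.2001, 0.2109]
tcp_rot: [[0.067, 0.998, 0.0], [0.998, -0.067, -0.0], [-0.0, 0.0, -1.0]]
force: [-1.1, 0.5, -0.8]
opening: 0.587
grasp_force: 30.0
[ 0.581  -0.2     0.2109] [[ 0.0666  0.9978 -0.    ]
 [ 0.9978 -0.0666 -0.    ]
 [-0.     -0.     -1.    ]] 0.5888349571346569
0.062 11479 ((0.5864551663398743, -0.14544475078582764), (0.19743560254573822, 0.10469802469015121), 85.99571990966797)
0.104 3982 ((0.5569620728492737, -0.1343381702899933), (0.18494361639022827, 0.13676075637340546), 86.2977523803711)
0.145 13233 ((0.5533237457275391, -0.12310042977333069), (0.1380624771118164, 0.12575781345367432), 87.17257690429688)
0.2 8578 ((0.5859883427619934, -0.19654245674610138), (0.06001465767621994, 0.05186455696821213), 26.397611618041992)
```

View pics/w2.png

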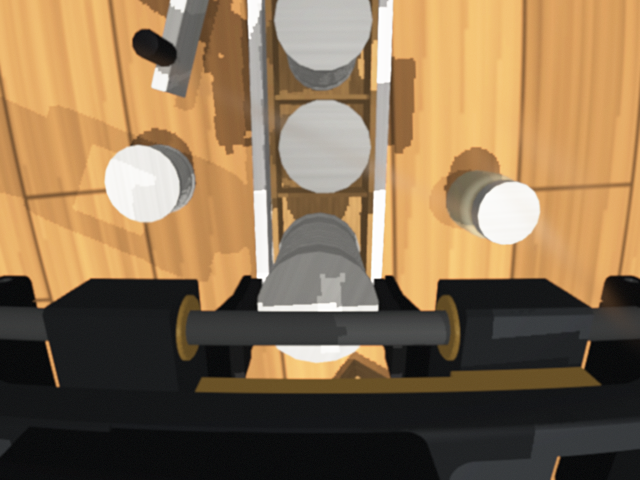

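The wrist view shows the held tin's top around (318,310), packed tins at (323,145) and (323,25), and the empty pocket between the tin and the divider at row 190. Now measuring the held tin and pocket centres.

```bash
python3 - <<'E'
from w import *
im,P=wcloud()
np.save("P2.npy",P)
print("pa",near(P,(.586,-.1327),.148,.16,.03));print("pb",near(P,(.5897,-.066),.148,.16,.032));
v,u=np.mgrid[0:480,0:640]
m=(abs(P[...,2]-.224)<.006)&(u>255)&(u<385)&(v>250)&(v<370)
q=P[m];print("held",len(q),np.median(q[:,2]),q[:,:2].min(0),q[:,:2].max(0),cv2.minEnclosingCircle(q[:,:2].astype(np.float32)))
# carton wall tops: left/right inner edges
m=(abs(P[...,2]-.11)<.004)&(abs(P[...,0]-.585)<.045)&(P[...,1]<-.03)&(P[...,1]>-.2)
print("walls",cv2.minAreaRect(P[m][:,:2].astype(np.float32)))
sy=np.array([.0663,.9978]);sx=np.array([.9978,-.0663]);o=np.array([.593,.0057])
for y in (-.17,-.15,-.13,-.1,-.08):
    a=P[(abs(P[...,2]-.11)<.005)][:,:2]-o;X=a@sx;Y=a@sy;k=(abs(Y-y)<.006)&(abs(X)<.041);print(y,X[k].min() if k.any() else 0,X[k].max() if k.any() else 0)
E
```

```text
pa (array([ 0.5898, -0.1328,  0.1535], dtype=float32), ((0.5897864103317261, -0.13318678736686707), 0.026150647550821304), 6643)
pb (array([ 0.5929, -0.0723,  0.1535], dtype=float32), ((0.5931721925735474, -0.06687752902507782), 0.02608344703912735), 5816)
held 7081 0.22400151174165264 [ 0.5557 -0.2246] [ 0.6111 -0.1726] ((0.5828917026519775, -0.1967555731534958), 0.028615793213248253)
walls ((0.5896514058113098, -0.12156003713607788), (0.1611078679561615, 0.07267411053180695), 86.57495880126953)
-0.17 -0.030951627508597212 0.04098906603948269
-0.15 -0.03111301667684824 0.04098866238193024
-0.13 -0.03118033684210976 0.040983505448701045
-0.1 -0.031113370118139652 0.04096782371864323
-0.08 -0.03131892669940819 0.04098852534661345
```

```bash
python3 -m handwheel '[[0.001,-0.001,-0.004,0,0,0],[0.001,-0.001,-0.014,0,0,0],[0.001,-0.001,-0.026,0,0,0],[0.001,-0.001,-0.04,0,0,0],[0.001,-0.001,-0.052,0,0,0],[0.001,-0.001,-0.061,0,0,0],[0.001,-0.001,-0.067,0,0,0],[0.001,-0.001,-0.069,0,0,0]]'
python3 -m handwheel '[[0,0,0,0,0,0],[0,0,0,0,0,0],[0,0,0,0,0,0],[0,0,-0.001,0,0,0],[0,0,-0.001,0,0,0],[0,0,-0.001,0,0,0],[0,0,-0.001,0,0,0],[0,0,-0.001,0,0,0]]'
```

```text
time_s: 6.67
position: [0.5814, -0.2003, 0.1404]
tcp_rot: [[0.066, 0.998, -0.003], [0.998, -0.066, 0.001], [0.001, -0.003, -1.0]]
force: [-2.6, 0.4, 3.6]
opening: 0.589
grasp_force: 30.0
time_s: 7.33
position: [0.5822, -0.2007, 0.141]
tcp_rot: [[0.066, 0.998, 0.0], [0.998, -0.066, -0.0], [-0.0, 0.0, -1.0]]
force: [-0.3, -0.6, -1.1]
opening: 0.59
grasp_force: 30.0
```

```bash
python3 -m handwheel '[[0,0,0,0,0,0],[0,0,0,0,0,0],[0,0,0,0,0,0],[0,0,0,0,0,0],[0,0,0,0,0,0],[0,0,0,0,0,0],[0,0,0,0,0,0],[0,0,0,0,0,0]]' 0.6
python3 -m handwheel '[[0,0,0.005,0,0,0],[0,0,0.015,0,0,0],[0,0,0.03,0,0,0],[0,0,0.045,0,0,0],[0,0,0.06,0,0,0],[0,0,0.07,0,0,0],[0,0,0.07,0,0,0],[0,0,0.07,0,0,0]]'
python3 - <<'E'
from w import *
v,u=np.mgrid[0:480,0:640]
im,P=wcloud("pics/w3.png")
m=(abs(P[...,2]-.154)<.01)&(u>240)&(u<400)&(v>200)&(v<400)
q=P[m];print("tin",len(q),np.median(q[:,2]),q[:,:2].min(0),q[:,:2].max(0),cv2.minEnclosingCircle(q[:,:2].astype(np.float32)))
print("pa",near(P,(.589,-.1327),.148,.16,.03))
E
```

```text
time_s: 8.0
position: [0.5821, -0.2007, 0.1409]
tcp_rot: [[0.066, 0.998, -0.0], [0.998, -0.066, -0.0], [-0.0, -0.0, -1.0]]
force: [0.6, -0.1, 0.4]
opening: 0.799
grasp_force: 0.0
time_s: 8.67
position: [0.5825, -0.2008, 0.2118]
tcp_rot: [[0.066, 0.998, 0.002], [0.998, -0.066, -0.001], [-0.001, 0.002, -1.0]]
force: [-0.1, -0.4, -0.5]
opening: 0.795
grasp_force: 0.0
tin 5383 0.1535149845928046 [ 0.5581 -0.2256] [ 0.6093 -0.1735] ((0.5837597250938416, -0.19961485266685486), 0.026302257552742958)
pa (array([ 0.5898, -0.1328,  0.1535], dtype=float32), ((0.589970052242279, -0.13306525349617004), 0.026209091767668724), 6620)
```

View pics/w3.png

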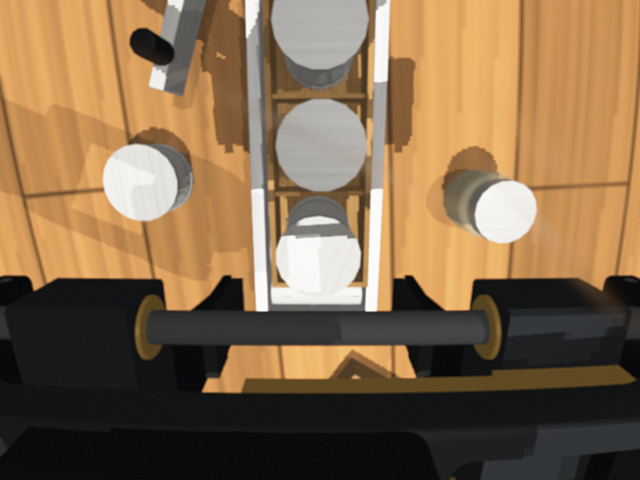

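The tin is seated at the packed tins' height, with its top at (318,258) in the wrist view and 67 mm from the middle tin. Next I close the fingers and go down behind the carton's trailing wall.

```bash
python3 -m handwheel '[[-0.001,-0.008,0,0,0,0],[-0.002,-0.022,0,0,0,0],[-0.003,-0.038,0,0,0,0],[-0.005,-0.054,0,0,0,0],[-0.006,-0.066,0,0,0,0],[-0.006,-0.070,0,0,0,0],[-0.006,-0.070,0,0,0,0],[-0.006,-0.070,0,0,0,0]]' -1
python3 -m handwheel '[[0,0,-0.01,0,0,0],[0,0,-0.027,0,0,0],[0,0,-0.047,0,0,0],[0,0,-0.067,0,0,0],[0,0,-0.082,0,0,0],[0,0,-0.091,0,0,0],[0,0,-0.094,0,0,0],[0,0,-0.094,0,0,0]]'
python3 -m handwheel '[[0.0003,0.004,0,0,0,0],[0.0006,0.008,0,0,0,0],[0.0009,0.013,0,0,0,0],[0.0012,0.018,0,0,0,0],[0.0015,0.023,0,0,0,0],[0.0018,0.028,0,0,0,0],[0.0022,0.033,0,0,0,0],[0.0025,0.038,0,0,0,0]]'
python3 - <<'E'
from w import *
im,P=wcloud("pics/w4.png");print(bot.read_state()["position"])
print("pa",near(P,(.589,-.1327+.012),.148,.16,.04))
E
```

```text
time_s: 9.38
position: [0.5759, -0.271, 0.2106]
tcp_rot: [[0.067, 0.998, -0.0], [0.998, -0.067, 0.001], [0.001, -0.0, -1.0]]
force: [0.8, 0.8, -0.4]
opening: 0.279
grasp_force: 0.0
time_s: 10.05
position: [0.5759, -0.2698, 0.1159]
tcp_rot: [[0.065, 0.998, -0.001], [0.998, -0.065, 0.001], [0.001, -0.002, -1.0]]
force: [-0.1, -0.4, -0.5]
opening: 0.006
grasp_force: 0.0
time_s: 10.72
position: [0.5789, -0.2323, 0.1171]
tcp_rot: [[0.066, 0.998, 0.001], [0.998, -0.066, -0.001], [-0.001, 0.001, -1.0]]
force: [-0.7, -1.5, 0.7]
opening: 0.002
grasp_force: 0.4
[ 0.5788 -0.2312  0.117 ]
pa (array([ 0.5896, -0.1371,  0.1535], dtype=float32), ((0.5897760391235352, -0.1329149752855301), 0.026216110214591026), 18594)
```

View pics/w4.png

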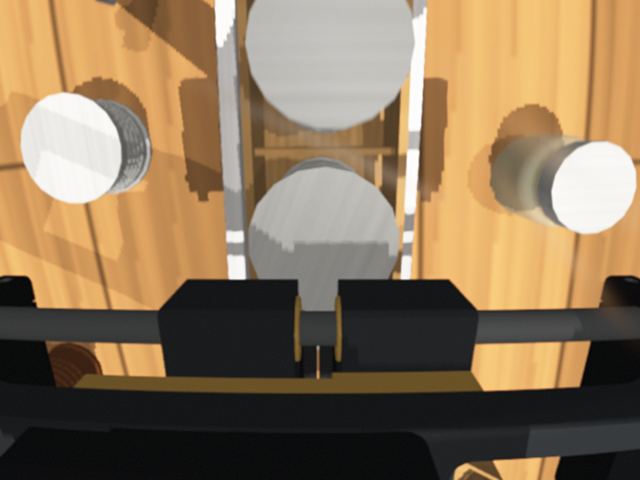

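```bash
python3 - <<'E'
from w import *
v,u=np.mgrid[0:480,0:640]
im,P=wcloud()
m=(abs(P[...,2]-.1535)<.004)&(u>235)&(u<430)
for n,k in (("pa",m&(v<140)),("tin",m&(v>150)&(v<300))):
    q=P[k][:,:2];print(n,len(q),q.min(0),q.max(0))
E
```

```text
pa 19021 [ 0.5639 -0.1587] [ 0.6159 -0.1175]
tin 15072 [ 0.5578 -0.2154] [ 0.6099 -0.1686]
```

```bash
python3 - <<'E'
from w import *
v,u=np.mgrid[0:480,0:640]
sy=np.array([.0663,.9978]);sx=np.array([.9978,-.0663]);o=np.array([.593,.0057])
def cl(cam,d):
    c=cams.calibration(cam);K=np.array(c["mtx"]);D=np.array(c["dist_coeffs"]);R=np.array(c["R"]);t=np.array(c["t"]).ravel()
    p=cv2.undistortPoints(np.stack([u,v],-1).reshape(-1,1,2).astype(float),K,D)[:,0].reshape(480,640,2)
    P=(np.dstack([p,np.ones((480,640))])*d[...,None]-t)@R;P[d==0]=np.nan
    return P
for cam in ("top","scene"):
    for when in (0,1):
        if when: im,d=cams.capture(cam);cv2.imwrite(f"pics/{cam}5.png",im)
        else: d=np.load(cam+".npy")
        P=cl(cam,d);a=P[...,:2]-o;X=a@sx;Y=a@sy;Z=P[...,2]
        k=(abs(Z-.11)<.004)&(abs(X)<.036)&(abs(Y+.14)<.13)
        print(cam,when,"carton Y",np.percentile(Y[k],[0,2,98,100]))
        k=(abs(Z-.1535)<.005)&(abs(X)<.03)&(Y>-.1)&(Y<0);print("  pb",k.sum(),Y[k].min(),Y[k].max())
        k=(abs(Z-.1535)<.005)&(abs(X)<.03)&(Y>-.17)&(Y<-.1);print("  pa",k.sum(),Y[k].min(),Y[k].max())
        if cam=="scene":
            k=(Z>.08)&(Z<.112)&(abs(X)<.03)&(Y>-.28)&(Y<-.19);print("  front low",k.sum())
s=cv2.imread("pics/scene5.png");cv2.imwrite("pics/crop5.png",cv2.resize(s[180:330,180:400],None,fx=3.5,fy=3.5))
E
```

```text
top 0 carton Y [-0.2421 -0.2413 -0.0369 -0.0361]
  pb 520 -0.09729683288211785 -0.046928142984264946
  pa 525 -0.16392514906651987 -0.11295394179749964
top 1 carton Y [-0.2004 -0.1834 -0.0363 -0.0358]
  pb 519 -0.09694137447824465 -0.0457913972226934
  pa 525 -0.16271243797627188 -0.11253243733881775
scene 0 carton Y [-0.245  -0.2424 -0.0375 -0.0365]
  pb 418 -0.09964776852456173 -0.047723959613872984
  pa 387 -0.16510473843966295 -0.10081236537064188
  front low 316
scene 1 carton Y [-0.2443 -0.2426 -0.0371 -0.0365]
  pb 420 -0.09946517401545889 -0.04739785965917211
  pa 391 -0.16588573279706773 -0.10065221309879509
  front low 137
```

View pics/crop5.png

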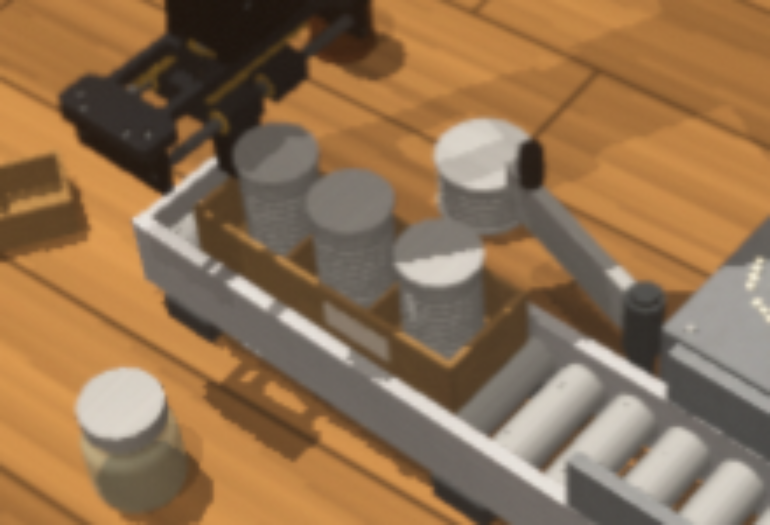

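```bash
python3 - <<'E'
from w import *
np.set_printoptions(precision=3,suppress=True,linewidth=160)
sy=np.array([.0663,.9978]);sx=np.array([.9978,-.0663]);o=np.array([.593,.0057])
P=np.load("P.npy");a=P[...,:2]-o;X=a@sx;Y=a@sy;Z=P[...,2]
for y in np.arange(-.262,-.16,.004):
    k=(abs(X)<.02)&(abs(Y-y)<.002);print(round(y,3),k.sum(),np.percentile(Z[k],[5,50,95]) if k.any() else '')
s=bot.read_state();print(s["position"],(np.array(s["position"])[:2]-o)@sy,s["force"],s["joint_positions"])
im=cv2.imread("pics/top5.png");cv2.imwrite("pics/crop6.png",cv2.resize(im[180:290,300:460],None,fx=4.5,fy=4.5,interpolation=cv2.INTER_CUBIC))
E
```

```text
-0.262 38 [0.062 0.064 0.067]
-0.258 39 [0.059 0.063 0.068]
-0.254 42 [0.054 0.059 0.063]
-0.25 17 [0.049 0.055 0.059]
-0.246 0 
-0.242 20 [0.108 0.11  0.113]
-0.238 87 [0.067 0.09  0.111]
-0.234 35 [0.066 0.068 0.072]
-0.23 35 [0.066 0.07  0.072]
-0.226 34 [0.066 0.069 0.071]
-0.222 34 [0.065 0.069 0.072]
-0.218 35 [0.066 0.069 0.072]
-0.214 38 [0.066 0.069 0.072]
-0.21 35 [0.065 0.069 0.072]
-0.206 34 [0.065 0.069 0.073]
-0.202 34 [0.066 0.069 0.072]
-0.198 37 [0.066 0.07  0.073]
-0.194 33 [0.066 0.069 0.071]
-0.19 36 [0.066 0.069 0.073]
-0.186 31 [0.067 0.069 0.073]
-0.182 38 [0.067 0.07  0.073]
-0.178 26 [0.066 0.07  0.072]
-0.174 20 [0.1   0.102 0.105]
-0.17 53 [0.067 0.08  0.106]
-0.166 18 [0.066 0.069 0.071]
-0.162 29 [0.067 0.153 0.157]
[ 0.579 -0.232  0.117] -0.2385701499741815 [0.434 0.29  0.214] [-32.137  37.723  87.545  -0.003  54.741 -28.374]
```

View pics/crop6.png

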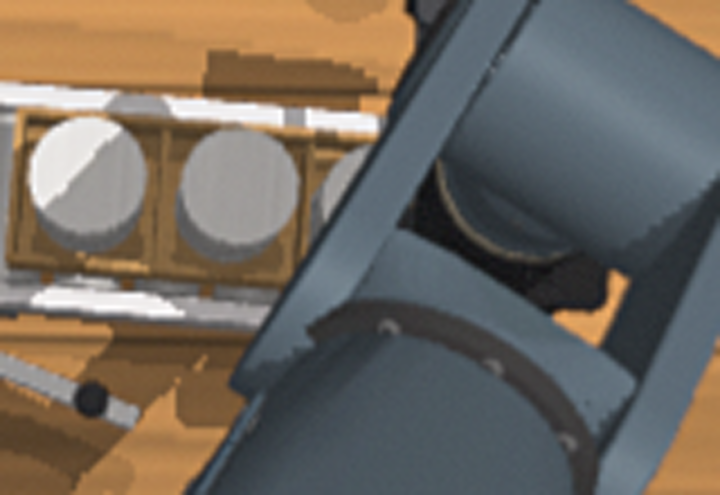

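```bash
python3 - <<'E'
from w import *
np.set_printoptions(precision=3,suppress=True,linewidth=160)
sy=np.array([.0663,.9978]);sx=np.array([.9978,-.0663]);o=np.array([.593,.0057])
v,u=np.mgrid[0:480,0:640]
im,d=cams.capture("scene")
c=cams.calibration("scene");K=np.array(c["mtx"]);D=np.array(c["dist_coeffs"]);R=np.array(c["R"]);t=np.array(c["t"]).ravel()
p=cv2.undistortPoints(np.stack([u,v],-1).reshape(-1,1,2).astype(float),K,D)[:,0].reshape(480,640,2)
Ps=(np.dstack([p,np.ones((480,640))])*d[...,None]-t)@R
imw,Pw=wcloud()
for n,P,I in (("scene",Ps,im),("wrist",Pw,imw)):
    a=P[...,:2]-o;X=a@sx;Y=a@sy;Z=P[...,2];g=I.max(2)
    k=(abs(X)<.07)&(abs(Y+.2386)<.045)&(Z>.085)&(Z<.2)&(g<70)
    print(n,k.sum())
    for z in np.arange(.085,.2,.008):
        j=k&(Z>=z)&(Z<z+.008)
        if j.sum()>2: print(round(z,3),j.sum(),"X",X[j].min(),X[j].max(),"Y",Y[j].min(),Y[j].max(),"u",u[j].min(),u[j].max(),"v",v[j].min(),v[j].max())
E
```

```text
scene 202
0.109 3 X 0.008205772573108127 0.009041638419990049 Y -0.24232899757098528 -0.23522374978221527 u 245 247 v 229 230
0.117 11 X 0.007936741455850013 0.010938758672616473 Y -0.24920751705544977 -0.23353012660051387 u 242 247 v 225 229
0.125 13 X 0.008507774675582393 0.012987927440846052 Y -0.2468585176525433 -0.23187156838069087 u 242 246 v 224 227
0.133 7 X 0.00876356741965856 0.011639157398834046 Y -0.24918615322658452 -0.23539176351791624 u 241 246 v 221 224
0.141 12 X -0.002522634025595967 0.01323935643065683 Y -0.2502435000696636 -0.2319515497016499 u 240 250 v 217 223
0.149 26 X -0.009857577104513411 0.015345451156617737 Y -0.24219222489491787 -0.22636198094126211 u 241 253 v 214 222
0.157 3 X 0.014010615038579307 0.016138023734755577 Y -0.2353263151303045 -0.22922924804826716 u 242 245 v 217 219
0.181 4 X 0.031171980299790274 0.033526486120666874 Y -0.26482914990448936 -0.23302450842533637 u 225 236 v 206 213
0.189 62 X -0.05509471664097859 0.0349893627067277 Y -0.2623169864812259 -0.19924903864889243 u 225 273 v 192 218
0.197 59 X -0.06926640908421433 0.05734801044865
[... 318 characters left out ...]
57 851 X -0.00294217951731817 0.007185803985310705 Y -0.24842656510506295 -0.23432830727469364 u 303 332 v 345 377
0.165 63 X -0.002936289125408401 0.007217383297156705 Y -0.24233918729099638 -0.23140184320059648 u 302 333 v 345 378
0.173 62 X -0.0029579808033568856 0.007207075103842646 Y -0.2371180949302002 -0.22735188029048062 u 300 334 v 345 377
0.181 102 X -0.029407608532632915 0.02707020255141929 Y -0.23339840635781092 -0.20101508060818343 u 192 417 v 279 377
0.189 2886 X -0.06986212350354157 0.06886994054493407 Y -0.22862027468198062 -0.2001987815452836 u 26 592 v 279 377
0.197 3638 X -0.06997407478858411 0.06992711775343184 Y -0.22355748723654287 -0.2002011897473022 u 15 604 v 289 377
```

The crop shows the carton still in place and the tin shifted a few mm toward the divider. The depth clouds put the fingertips near z 0.11, so they slid over the wall's top and touched the tin. I back off, go 20 mm lower and push again.

```bash
python3 -m handwheel '[[-0.0004,-0.006,0,0,0,0],[-0.001,-0.016,0,0,0,0],[-0.0017,-0.026,0,0,0,0],[-0.002,-0.030,0,0,0,0],[-0.002,-0.030,-0.004,0,0,0],[-0.002,-0.030,-0.012,0,0,0],[-0.002,-0.030,-0.019,0,0,0],[-0.002,-0.030,-0.020,0,0,0]]'
python3 -m handwheel '[[0.0003,0.004,0,0,0,0],[0.0006,0.009,0,0,0,0],[0.0009,0.014,0,0,0,0],[0.0012,0.018,0,0,0,0],[0.0015,0.022,0,0,0,0],[0.0018,0.026,0,0,0,0],[0.002,0.030,0,0,0,0],[0.0022,0.034,0,0,0,0]]'
cat > m.py <<'E'
from w import *
v,u=np.mgrid[0:480,0:640]
sy=np.array([.0663,.9978]);sx=np.array([.9978,-.0663]);o=np.array([.593,.0057])
s=bot.read_state();a=np.array(s["position"])[:2]-o;print("TCP st",a@sx,a@sy,s["position"][2],s["force"])
im,d=cams.capture("top")
c=cams.calibration("top");K=np.array(c["mtx"]);D=np.array(c["dist_coeffs"]);R=np.array(c["R"]);t=np.array(c["t"]).ravel()
p=cv2.undistortPoints(np.stack([u,v],-1).reshape(-1,1,2).astype(float),K,D)[:,0].reshape(480,640,2)
P=(np.dstack([p,np.ones((480,640))])*d[...,None]-t)@R;P[d==0]=np.nan
a=P[...,:2]-o;X=a@sx;Y=a@sy;Z=P[...,2]
k=(abs(Z-.11)<.004)&(abs(X)<.036)&(abs(Y)<.27);print("carton lead",Y[k].max(),"->",Y[k].max()-.103)
m=((abs(Z-.1535)<.004)&(abs(X)<.034)&(abs(Y)<.27)&(im.min(2)>70)).astype(np.uint8)
n,l,st,_=cv2.connectedComponentsWithStats(m)
for i in range(1,n):
    if st[i,4]>60:q=l==i;print(" top",st[i,4],X[q].min(),X[q].max(),Y[q].min(),Y[q].max())
for n,x in (("short",(.4252,-.1545)),("jar",(.7347,-.1951)),("tape",(.757,.051))):
    print(n,near(P,x,.03,.08,.05))
E
python3 m.py
```

```text
time_s: 11.68
position: [0.5754, -0.2616, 0.0947]
tcp_rot: [[0.066, 0.998, -0.003], [0.998, -0.066, 0.002], [0.002, -0.003, -1.0]]
force: [-0.4, 0.7, 0.3]
opening: 0.008
grasp_force: 0.0
time_s: 12.35
position: [0.5791, -0.2284, 0.0971]
tcp_rot: [[0.066, 0.998, 0.001], [0.998, -0.066, -0.0], [-0.0, 0.001, -1.0]]
force: [-0.3, -0.1, 0.2]
opening: 0.009
grasp_force: 0.5
TCP st 0.0016831938535371588 -0.2344676869325636 0.09712079777078904 [-0.3103 -0.1354  0.1771]
carton lead 0.25665675650736697 -> 0.153656756507367
 top 517 -0.023788955252503657 0.02655453777926374 -0.07764005699613762 -0.027300558772023482
 top 508 -0.02255597424728034 0.02832455939384076 -0.14482895073526478 -0.09449238844910308
 top 212 -0.019590779133209817 0.02558190954450856 -0.18786598829298204 -0.1560701550175201
short None
jar (array([ 0.7296, -0.1928,  0.0673], dtype=float32), ((0.7338938117027283, -0.19452853500843048), 0.029549451544880867), 645)
tape (array([0.7559, 0.0506, 0.0457], dtype=float32), ((0.7572962641716003, 0.05126651003956795), 0.04036572948098183), 556)
```

```bash
for i in 1; do python3 -m handwheel '[[0.0004,0.0065,0,0,0,0],[0.0009,0.013,0,0,0,0],[0.0013,0.0195,0,0,0,0],[0.0017,0.026,0,0,0,0],[0.0022,0.0325,0,0,0,0],[0.0026,0.039,0,0,0,0],[0.003,0.0455,0,0,0,0],[0.0035,0.052,0,0,0,0]]' | grep -E "posi|force"
python3 -m handwheel '[[0.0004,0.0065,0,0,0,0],[0.0009,0.013,0,0,0,0],[0.0013,0.0195,0,0,0,0],[0.0017,0.026,0,0,0,0],[0.0022,0.0325,0,0,0,0],[0.0026,0.039,0,0,0,0],[0.003,0.0455,0,0,0,0],[0.0035,0.052,0,0,0,0]]'| grep -E "posi|force"
done; python3 m.py
```

```text
position: [0.5825, -0.1759, 0.0969]
force: [0.9, -1.8, 0.0]
grasp_force: 0.5
position: [0.5859, -0.124, 0.0968]
force: [1.1, -1.5, 0.6]
grasp_force: 0.6
TCP st 0.0014725260839773054 -0.12993132064326707 0.09680847728549044 [ 1.1172 -1.465   0.5522]
carton lead 0.2638192530904757 -> 0.16081925309047573
 top 510 -0.024380153781807443 0.027746980308271173 0.02646339788019321 0.07723700932668641
 top 508 -0.022881151753421758 0.027341978790946297 -0.04002988410975642 0.010428865420062437
 top 142 -0.022829477827867338 0.010736531561385149 -0.09300944554586411 -0.06880342928382142
short (array([ 0.4224, -0.1728,  0.0456], dtype=float32), ((0.4222787916660309, -0.16621147096157074), 0.030967194586992264), 244)
jar (array([ 0.7299, -0.193 ,  0.0678], dtype=float32), ((0.7338868379592896, -0.19474497437477112), 0.02961665391921997), 639)
tape (array([0.7563, 0.0507, 0.0457], dtype=float32), ((0.7569581866264343, 0.050544459372758865), 0.04056593403220177), 561)
```

```bash
python3 - <<'E'
from w import *
np.set_printoptions(precision=3,suppress=True,linewidth=160)
sy=np.array([.0663,.9978]);sx=np.array([.9978,-.0663]);o=np.array([.593,.0057])
v,u=np.mgrid[0:480,0:640]
im,d=cams.capture("scene");cv2.imwrite("pics/scene7.png",im)
c=cams.calibration("scene");K=np.array(c["mtx"]);D=np.array(c["dist_coeffs"]);R=np.array(c["R"]);t=np.array(c["t"]).ravel()
p=cv2.undistortPoints(np.stack([u,v],-1).reshape(-1,1,2).astype(float),K,D)[:,0].reshape(480,640,2)
Ps=(np.dstack([p,np.ones((480,640))])*d[...,None]-t)@R
imw,Pw=wcloud()
for n,P,I in (("scene",Ps,im),("wrist",Pw,imw)):
    a=P[...,:2]-o;X=a@sx;Y=a@sy;Z=P[...,2];g=I.max(2)
    k=(abs(Y+.13)<.05)&(Z>.06)&(Z<.21)&(g<70)
    for x in np.arange(-.12,.12,.02):
        j=k&(X>=x)&(X<x+.02)
        if j.sum()>2: i=np.argmin(np.where(j,Z,9));print(n,round(x,3),j.sum(),"zmin",Z.flat[i],"Y",Y.flat[i],"px",u.flat[i],v.flat[i], "Z pct",np.percentile(Z[j],[10,50,90]))
a=Ps[...,:2]-o;X=a@sx;Y=a@sy
k=(np.hypot(X+.0957,Y+.0812)<.02)&(Ps[...,2]>.13);print("knob",k.sum(),Ps[k].max(0) if k.any() else 0,u[k].mean(),v[k].mean())
E
```

```text
scene -0.1 120 zmin 0.12763417674590538 Y -0.08408909201201076 px 329 232 Z pct [0.144 0.205 0.208]
scene -0.08 193 zmin 0.164047153601546 Y -0.1261760651307157 px 311 213 Z pct [0.174 0.203 0.209]
scene -0.06 53 zmin 0.0770648155206975 Y -0.15277805852685555 px 293 245 Z pct [0.181 0.203 0.208]
scene -0.04 97 zmin 0.16954559515475584 Y -0.09346558815821396 px 306 233 Z pct [0.177 0.189 0.206]
scene -0.02 140 zmin 0.10498910762308274 Y -0.12090879498131495 px 290 255 Z pct [0.173 0.187 0.203]
scene 0.0 240 zmin 0.0952437149063748 Y -0.12800926598339446 px 285 259 Z pct [0.109 0.188 0.208]
scene 0.02 366 zmin 0.1625071124093733 Y -0.12090364056113494 px 278 245 Z pct [0.175 0.19  0.208]
scene 0.04 128 zmin 0.1763295773616326 Y -0.09650519334294644 px 282 250 Z pct [0.181 0.204 0.209]
scene 0.06 221 zmin 0.1770666003653732 Y -0.09764316797365993 px 273 257 Z pct [0.187 0.207 0.209]
scene 0.08 486 zmin 0.16453067285286976 Y -0.1058387612430899 px 264 265 Z pct [0.173 0.203 0.208]
wrist -0.1 2058 zmin 0.11952810691066876 Y -0.0826770542065432 px 84 210 Z pct [0.131 0.15  0.154]
wrist -0.
[... 272 characters left out ...]
 pct [0.181 0.198 0.208]
wrist -0.02 15215 zmin 0.10488667753547168 Y -0.11982671158993045 px 311 288 Z pct [0.175 0.188 0.207]
wrist 0.0 13745 zmin 0.10742579304115377 Y -0.11923936377890712 px 316 289 Z pct [0.174 0.188 0.207]
wrist 0.02 13890 zmin 0.16837719524258885 Y -0.09168412115967285 px 433 280 Z pct [0.183 0.199 0.207]
wrist 0.04 6936 zmin 0.175295279587917 Y -0.09677531711020065 px 491 310 Z pct [0.197 0.205 0.207]
wrist 0.06 3529 zmin 0.16502249526669222 Y -0.1120780972604424 px 591 341 Z pct [0.173 0.181 0.201]
wrist 0.08 3806 zmin 0.16361517030377976 Y -0.15750349950380804 px 560 460 Z pct [0.166 0.173 0.18 ]
knob 1124 [ 0.512 -0.049  0.61 ] 331.19750889679716 58.63523131672598
```

```bash
python3 -m handwheel '[[0.0004,0.0065,0,0,0,0],[0.0009,0.013,0,0,0,0],[0.0013,0.0195,0,0,0,0],[0.0017,0.026,0,0,0,0],[0.0022,0.0325,0,0,0,0],[0.0026,0.039,0,0,0,0],[0.003,0.0455,0,0,0,0],[0.0035,0.052,0,0,0,0]]' | grep -E "posi|force"
python3 -m handwheel '[[0.0004,0.0065,0,0,0,0],[0.0009,0.013,0,0,0,0],[0.0013,0.0195,0,0,0,0],[0.0017,0.026,0,0,0,0],[0.0022,0.0325,0,0,0,0],[0.0026,0.039,0,0,0,0],[0.003,0.0455,0,0,0,0],[0.0035,0.052,0,0,0,0]]'| grep -E "posi|force"
python3 -m handwheel '[[0.0004,0.006,0,0,0,0],[0.0008,0.012,0,0,0,0],[0.0012,0.018,0,0,0,0],[0.0016,0.024,0,0,0,0],[0.002,0.030,0,0,0,0],[0.0024,0.036,0,0,0,0],[0.0027,0.041,0,0,0,0],[0.003,0.045,0,0,0,0]]'| grep -E "posi|force"
python3 m.py
```

```text
position: [0.5893, -0.0719, 0.0968]
force: [-0.5, -1.2, -1.1]
grasp_force: 0.5
position: [0.5929, -0.02, 0.0969]
force: [-0.6, -2.1, -0.6]
grasp_force: 0.5
position: [0.5959, 0.025, 0.0969]
force: [-0.9, -1.3, -0.6]
grasp_force: 0.5
TCP st 0.0016387268398720548 0.019471733772568944 0.09689095224950324 [-0.9064 -1.3425 -0.5913]
carton lead 0.26223494042207957 -> 0.15923494042207958
 top 540 -0.023616714718612934 0.02692190006236166 0.17428387973579176 0.22730736608668686
 top 66 -0.024144672852445852 -0.007626351555817665 0.07389941502109575 0.09382544724728882
short (array([ 0.4253, -0.1544,  0.0454], dtype=float32), ((0.42524799704551697, -0.1544983834028244), 0.03379888832569122), 777)
jar (array([ 0.7298, -0.1929,  0.0678], dtype=float32), ((0.7336426377296448, -0.1944391131401062), 0.02969874069094658), 640)
tape (array([0.7632, 0.0506, 0.0463], dtype=float32), ((0.7572945952415466, 0.051270823925733566), 0.04079443961381912), 460)
```

```bash
python3 -m handwheel '[[0.0001,0.002,0,0,0,0],[0.0002,0.004,0,0,0,0],[0.0004,0.006,0,0,0,0],[0.0005,0.008,0,0,0,0],[0.0006,0.0095,0,0,0,0],[0.0007,0.011,0,0,0,0],[0.0008,0.0115,0,0,0,0],[0.0008,0.012,0,0,0,0]]' | grep -E "posi|force"
python3 -m handwheel '[[0,0.0003,0,0,0,0],[0,0.0006,0,0,0,0],[0,0.0009,0,0,0,0],[0,0.0012,0,0,0,0],[0,0.0014,0,0,0,0],[0,0.0016,0,0,0,0],[0,0.0018,0,0,0,0],[0,0.002,0,0,0,0]]'| grep -E "posi|force"
python3 m.py | head -5
```

```text
position: [0.5966, 0.0364, 0.0968]
force: [-0.5, -0.7, 0.5]
grasp_force: 0.4
position: [0.5966, 0.037, 0.0968]
force: [-1.3, -6.7, 0.8]
grasp_force: 3.4
TCP st 0.0015228652424445009 0.031442069554973945 0.09684391464449318 [-1.273  -6.7017  0.8246]
carton lead 0.2508264826401294 -> 0.14782648264012943
 top 527 -0.023111849314419397 0.02805738749091676 0.18686572237794033 0.23961186187844988
short (array([ 0.4253, -0.1544,  0.0454], dtype=float32), ((0.42518508434295654, -0.15456128120422363), 0.03390241041779518), 774)
jar (array([ 0.7298, -0.1928,  0.0676], dtype=float32), ((0.7340525984764099, -0.19477598369121552), 0.029603293165564537), 646)
```

```bash
python3 -m handwheel '[[-0.0003,-0.005,0,0,0,0],[-0.0007,-0.012,0,0,0,0],[-0.001,-0.016,0.004,0,0,0],[-0.001,-0.016,0.02,0,0,0],[-0.001,-0.016,0.05,0,0,0],[-0.001,-0.016,0.08,0,0,0],[-0.001,-0.016,0.105,0,0,0],[-0.001,-0.016,0.113,0,0,0]]' | grep -E "posi|force"
python3 -m handwheel '[[-0.008,-0.007,0,0,0,-0.02],[-0.024,-0.019,0,0,0,-0.05],[-0.042,-0.033,0,0,0,-0.08],[-0.06,-0.048,0,0,0,-0.11],[-0.078,-0.062,0,0,0,-0.14],[-0.092,-0.074,0,0,0,-0.1485],[-0.101,-0.081,0,0,0,-0.1485],[-0.1035,-0.083,0,0,0,-0.1485]]' 0
python3 -m handwheel '[[0,0,0,0,0,0],[0,0,0,0,0,0],[0,0,0,0,0,0],[0,0,0,0,0,0],[0,0,0,0,0,0],[0,0,0,0,0,0],[0,0,0,0,0,0],[0,0,0,0,0,0]]' | grep posi
python3 - <<'E'
from w import *
np.set_printoptions(precision=4,suppress=True,linewidth=160)
v,u=np.mgrid[0:480,0:640]
tcp=np.array(bot.read_state()["position"]);print(tcp)
for cam in ("scene","top"):
    im,d=cams.capture(cam);cv2.imwrite(f"pics/{cam}8.png",im)
    c=cams.calibration(cam);K=np.array(c["mtx"]);D=np.array(c["dist_coeffs"]);R=np.array(c["R"]);t=np.array(c["t"]).ravel()
    p=cv2.undistortPoints(np.stack([u,v],-1).reshape(-1,1,2).astype(float),K,D)[:,0].reshape(480,640,2)
    P=(np.dstack([p,np.ones((480,640))])*d[...,None]-t)@R;P[d==0]=np.nan
    if cam=="scene":
        Z=P[...,2];r=np.hypot(P[...,0]-tcp[0],P[...,1]-tcp[1]);g=im.max(2)
        k=(r<.05)&(Z>.157)&(Z<.26)
        for z in np.arange(.157,.26,.006):
            j=k&(Z>=z)&(Z<z+.006)
            if j.sum(): print(round(z,3),j.sum(),P[j].min(0),P[j].max(0),u[j].min(),u[j].max(),v[j].min(),v[j].max())
im,P=wcloud("pics/w8.png")
print("knob",near(P,(.492,-.069),.145,.16,.025))
E
```

```text
position: [0.5982, 0.0221, 0.2145]
force: [0.1, -0.5, 1.0]
grasp_force: 0.0
time_s: 18.65
position: [0.4905, -0.0612, 0.2095]
tcp_rot: [[0.356, 0.934, -0.002], [0.934, -0.356, 0.001], [0.0, -0.002, -1.0]]
force: [-0.8, 0.7, 0.3]
opening: 0.472
grasp_force: 0.0
position: [0.4922, -0.0605, 0.2098]
[ 0.4922 -0.0605  0.2098]
0.157 1 [ 0.499  -0.0707  0.1571] [ 0.499  -0.0707  0.1571] 330 330 222 222
0.205 20 [ 0.4688 -0.082   0.2077] [ 0.5235 -0.0418  0.211 ] 320 350 198 212
0.211 35 [ 0.4662 -0.0815  0.2116] [ 0.525  -0.0414  0.2166] 320 350 195 211
0.217 46 [ 0.4677 -0.0814  0.2171] [ 0.5258 -0.0414  0.223 ] 320 350 193 210
0.223 34 [ 0.4687 -0.0797  0.2236] [ 0.5253 -0.0407  0.2289] 320 350 191 207
0.229 44 [ 0.4655 -0.0833  0.229 ] [ 0.5257 -0.041   0.235 ] 319 351 188 205
0.235 41 [ 0.4666 -0.0817  0.2352] [ 0.5274 -0.04    0.2408] 319 351 185 203
0.241 36 [ 0.4644 -0.0813  0.2413] [ 0.527  -0.0404  0.2469] 318 352 184 201
0.247 41 [ 0.4641 -0.0786  0.247 ] [ 0.5304 -0.0397  0.2527] 319 352 183 200
0.253 24 [ 0.461  -0.0617  0.2534] [ 0.527  -0.0385  0.2589] 325 353 181 197
0.259 4 [ 0.4628 -0.0631  0.2595] [ 0.4753 -0.0421  0.26  ] 343 350 176 182
knob (array([ 0.496 , -0.0682,  0.1526], dtype=float32), ((0.4956551790237427, -0.06922658532857895), 0.008085685782134533), 550)
```

```bash
python3 -m handwheel '[[0.001,-0.0085,0,0,0,0],[0.001,-0.0085,-0.01,0,0,0],[0.001,-0.0085,-0.025,0,0,0],[0.001,-0.0085,-0.04,0,0,0],[0.001,-0.0085,-0.055,0,0,0],[0.001,-0.0085,-0.067,0,0,0],[0.001,-0.0085,-0.074,0,0,0],[0.001,-0.0085,-0.076,0,0,0]]' | grep -E "posi|force"
python3 -m handwheel '[[0,0,0,0,0,0],[0,0,0,0,0,0],[0,0,0,0,0,0],[0,0,0,0,0,0],[0,0,0,0,0,0],[0,0,0,0,0,0],[0,0,0,0,0,0],[0,0,0,0,0,0]]' -1
python3 - <<'E'
import numpy as np
sy=np.array([.0663,.9978]);sx=np.array([.9978,-.0663]);o=np.array([.593,.0057]);p=o-.062*sx+.029*sy
k0=np.array([.4931,-.069]);print("post",p,np.linalg.norm(k0-p));a0=np.arctan2(*(k0-p)[::-1])
for i in range(0,25):
    a=a0+i*.08;w=p+.115*np.array([np.cos(a),np.sin(a)]);q=-(a+np.radians(3.8));print(i,np.round(w-k0,4),"share",round(i*.04,3),"q",round(q%6.283,3))
E
```

```text
position: [0.4926, -0.0695, 0.1327]
force: [0.5, 0.4, 0.4]
grasp_force: 0.0
time_s: 20.8
position: [0.4936, -0.0694, 0.1344]
tcp_rot: [[0.355, 0.935, 0.001], [0.935, -0.355, -0.001], [-0.0, 0.001, -1.0]]
force: [0.9, -1.0, 4.8]
opening: 0.173
grasp_force: 30.0
post [0.5330591 0.0387468] 0.11491780794572268
0 [-0.     -0.0001] share 0.0 q 1.86
1 [ 0.0087 -0.0029] share 0.04 q 1.78
2 [ 0.0177 -0.0051] share 0.08 q 1.7
3 [ 0.0267 -0.0065] share 0.12 q 1.62
4 [ 0.0359 -0.0072] share 0.16 q 1.54
5 [ 0.0451 -0.0071] share 0.2 q 1.46
6 [ 0.0543 -0.0064] share 0.24 q 1.38
7 [ 0.0634 -0.0048] share 0.28 q 1.3
8 [ 0.0723 -0.0026] share 0.32 q 1.22
9 [0.081  0.0003] share 0.36 q 1.14
10 [0.0894 0.0039] share 0.4 q 1.06
11 [0.0976 0.0082] share 0.44 q 0.98
12 [0.1054 0.0132] share 0.48 q 0.9
13 [0.1127 0.0187] share 0.52 q 0.82
14 [0.1196 0.0248] share 0.56 q 0.74
15 [0.126  0.0314] share 0.6 q 0.66
16 [0.1318 0.0385] share 0.64 q 0.58
17 [0.137  0.0461] share 0.68 q 0.5
18 [0.1416 0.054 ] share 0.72 q 0.42
19 [0.1456 0.0623] share 0.76 q 0.34
20 [0.1489 0.0709] share 0.8 q 0.26
21 [0.1515 0.0797] share 0.84 q 0.18
22 [0.1534 0.0888] share 0.88 q 0.1
23 [0.1545 0.0979] share 0.92 q 0.02
24 [0.155  0.1071] share 0.96 q 6.223
```

```bash
python3 -m handwheel '[[0.0087,-0.0029,0,0,0,0.04],[0.0177,-0.0051,0,0,0,0.08],[0.0267,-0.0065,0,0,0,0.12],[0.0359,-0.0072,0,0,0,0.16],[0.0451,-0.0071,0,0,0,0.2],[0.0543,-0.0064,0,0,0,0.24],[0.0634,-0.0048,0,0,0,0.28],[0.0723,-0.0026,0,0,0,0.32]]' | grep -E "posi|force|open"
python3 -m handwheel '[[0.0087,0.0029,0,0,0,0.04],[0.0171,0.0065,0,0,0,0.08],[0.0253,0.0108,0,0,0,0.12],[0.0331,0.0158,0,0,0,0.16],[0.0404,0.0213,0,0,0,0.2],[0.0473,0.0274,0,0,0,0.24],[0.0537,0.034,0,0,0,0.28],[0.0595,0.0411,0,0,0,0.32]]' | grep -E "posi|force|open"
```

```text
position: [0.5668, -0.0735, 0.1344]
force: [1.4, -3.8, 1.8]
opening: 0.176
grasp_force: 30.0
position: [0.6278, -0.0327, 0.1345]
force: [2.1, -4.4, 0.9]
opening: 0.179
grasp_force: 30.0
```

```bash
python3 -m handwheel '[[0.0052,0.0076,0,0,0,0.04],[0.0098,0.0155,0,0,0,0.08],[0.0138,0.0238,0,0,0,0.12],[0.0171,0.0324,0,0,0,0.16],[0.0197,0.0412,0,0,0,0.2],[0.0216,0.0503,0,0,0,0.24],[0.022,0.055,0,0,0,0.26],[0.0227,0.058,0,0,0,0.28]]' | grep -E "posi|force|open"
python3 -m handwheel '[[0,0,0,0,0,0],[0,0.0005,0,0,0,0],[0,0.001,0,0,0,0],[0,0.0015,0,0,0,0],[0,0.002,0,0,0,0],[0,0.002,0,0,0,0],[0,0.002,0,0,0,0],[0,0.002,0,0,0,0]]' | grep -E "posi|force|open"
python3 - <<'E'
import numpy as np
from rig import bot
sy=np.array([.0663,.9978]);sx=np.array([.9978,-.0663]);o=np.array([.593,.0057]);a=np.array(bot.read_state()["position"])[:2]-o;x,y=a@sx,a@sy;print(x,y,np.arctan2(-(y-.029),x+.062),np.hypot(x+.062,y-.029))
E
```

```text
position: [0.6512, 0.0268, 0.1345]
force: [4.4, -2.4, -0.4]
opening: 0.173
grasp_force: 30.0
position: [0.6513, 0.028, 0.1345]
force: [5.4, -3.2, -1.4]
opening: 0.177
grasp_force: 30.0
0.056679466901193215 0.026127257329647158 0.024201168673982715 0.11871423046291242
```

```bash
python3 -m handwheel '[[0,0.001,0,0,0,0],[0,0.001,0,0,0,0],[0,0.001,0,0,0,0],[0,0.001,0,0,0,0],[0,0.001,0,0,0,0],[0,0.001,0,0,0,0],[0,0.001,0,0,0,0],[0,0.001,0,0,0,0]]' 0 | grep -E "posi|force|open"
python3 -m handwheel '[[0,0,0.005,0,0,0],[0,0,0.02,0,0,0],[0,0,0.04,0,0,0],[0,0,0.06,0,0,0],[0,0,0.08,0,0,0],[0,0,0.095,0,0,0],[0,0,0.1,0,0,0],[0,0,0.1,0,0,0]]' | grep -E "posi|force|open"
python3 -m handwheel '[[-0.01,0.01,0,0,0,-0.05],[-0.035,0.03,0,0,0,-0.1],[-0.065,0.05,0,0,0,-0.15],[-0.095,0.07,0,0,0,-0.2],[-0.12,0.085,0,0,0,-0.25],[-0.145,0.098,0,0,0,-0.3],[-0.165,0.109,0,0,0,-0.35],[-0.175,0.112,0,0,0,-0.4]]' | grep -E "posi|force|open"
python3 -m handwheel '[[0,0,0,0,0,0],[0,0,0,0,0,0],[0,0,0,0,0,0],[0,0,0,0,0,0],[0,0,0,0,0,0],[0,0,0,0,0,0],[0,0,0,0,0,0],[0,0,0,0,0,0]]' | grep -E "posi|force|open"
python3 - <<'E'
from w import *
im,P=wcloud("pics/w9.png");np.save("P9.npy",P);print(bot.read_state()["position"],bot.read_state()["tcp_rot"])
v,u=np.mgrid[0:480,0:640]
m=((P[...,2]>.151)&(P[...,2]<.162)&(v<280)).astype(np.uint8);n,l,st,ce=cv2.connectedComponentsWithStats(m)
for i in range(1,n):
    if st[i,4]>100: print(st[i],ce[i],cv2.minAreaRect(P[l==i][:,:2].astype(np.float32)))
for q in("dial_left_grip","dial_right_grip"): 
    for r in models.tip_of(q,"wrist")[:2]: print(q,r,at_z("wrist",r["position"],.147))
E
python3 m.py
```

```text
position: [0.6475, 0.0304, 0.1339]
force: [-0.3, -0.4, 0.3]
opening: 0.495
grasp_force: 0.0
position: [0.6487, 0.0303, 0.2359]
force: [0.6, -0.2, 0.1]
opening: 0.497
grasp_force: 0.0
position: [0.4681, 0.1437, 0.2325]
force: [0.5, -0.6, -0.6]
opening: 0.499
grasp_force: 0.0
position: [0.4729, 0.1422, 0.2337]
force: [-0.5, 0.8, 0.3]
opening: 0.498
grasp_force: 0.0
[0.4728 0.1422 0.2338] [[-0.6264  0.7795 -0.    ]
 [ 0.7795  0.6264 -0.    ]
 [ 0.     -0.     -1.    ]]
[ 347  161   66   38 1249] [379.6245 179.4187] ((0.4753648042678833, 0.20338332653045654), (0.04216945543885231, 0.01221570372581482), 20.331546783447266)
[276 247  20  33 583] [285.5129 263.3156] ((0.46268728375434875, 0.12100760638713837), (0.012034392915666103, 0.02255106531083584), 41.008174896240234)
[ 505  254   67   26 1270] [540.5787 268.1591] ((0.6030657887458801, 0.23004308342933655), (0.048987727612257004, 0.018738266080617905), 34.954383850097656)
dial_left_grip {'position': [378.5, 178.1], 'conf': 0.61} [0.475  0.2037 0.147 ]
dial_right_grip {'position': [284.9, 274.4], 'conf': 0.94} [0.468  0.1125 0.147 ]
TCP st -0.12906401035718013 0.12830382964269751 0.23384916160466418 [ 0.2747 -0.3451 -0.731 ]
carton lead 0.25115923589432554 -> 0.14815923589432556
 top 519 -0.022282897702218935 0.027859737103963358 0.18618533412866223 0.2397545831131362
 top 507 -0.022563663161847932 0.027969467226544243 0.1200480927547389 0.17097193881628306
 top 501 -0.023847826914115088 0.026557859259354333 0.05896513531448321 0.10904575061520909
short (array([ 0.4253, -0.1544,  0.0453], dtype=float32), ((0.42528608441352844, -0.15453879535198212), 0.03377648442983627), 774)
jar (array([ 0.7296, -0.1929,  0.0676], dtype=float32), ((0.7339436411857605, -0.1945272833108902), 0.029672419652342796), 649)
tape (array([0.7563, 0.0507, 0.0458], dtype=float32), ((0.7576116323471069, 0.05050617828965187), 0.040653251111507416), 563)
```

View pics/w9.png

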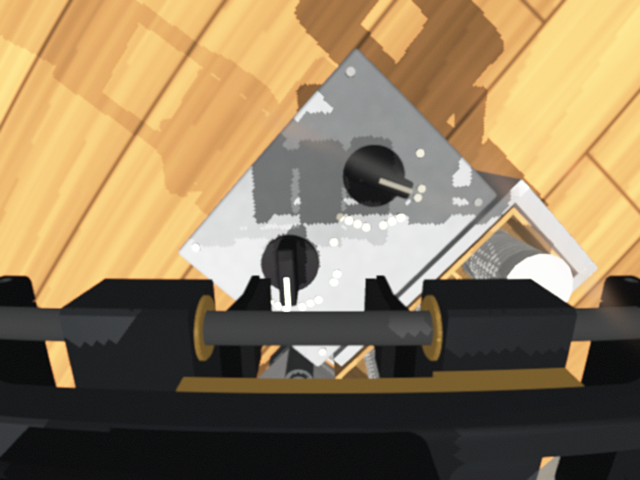

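The wrist view shows the left dial at (375,178) with its pointer toward (412,190), and the right dial at (288,263) with its pointer down toward (287,305). Right dial is at q≈1.99 and left at q≈0.78. Refining the dial axes from the first top cloud.

```bash
python3 - <<'E'
from w import *
P=np.load("P.npy");im=cv2.imread("pics/top0.png");v,u=np.mgrid[0:480,0:640]
sy=np.array([.0663,.9978]);sx=np.array([.9978,-.0663]);o=np.array([.593,.0057])
for n,px in(("L",(184,276)),("R",(228,280))):
    near_=np.hypot(u-px[0],v-px[1])<16
    k=near_&(P[...,2]>.15)&(P[...,2]<.163);q=P[k][:,:2].astype(np.float32);print(n,len(q),cv2.minAreaRect(q),q.mean(0),(q.mean(0)-o)@sx,(q.mean(0)-o)@sy)
    w=k&(im.min(2)>140);print("  white",w.sum(),P[w][:,:2].mean(0) if w.any() else 0)
    k=near_&(abs(P[...,2]-.126)<.004)&(im.max(2)<70);print("  disc",k.sum(),cv2.minEnclosingCircle(P[k][:,:2].astype(np.float32)) if k.sum()>5 else 0)
# gate bar now from top
d0=cams.capture("top");im,d=d0
c=cams.calibration("top");K=np.array(c["mtx"]);D=np.array(c["dist_coeffs"]);R=np.array(c["R"]);t=np.array(c["t"]).ravel()
p=cv2.undistortPoints(np.stack([u,v],-1).reshape(-1,1,2).astype(float),K,D)[:,0].reshape(480,640,2)
Q=(np.dstack([p,np.ones((480,640))])*d[...,None]-t)@R;Q[d==0]=np.nan
a=Q[...,:2]-o;X=a@sx;Y=a@sy
k=(abs(Q[...,2]-.124)<.005)&(Y<.04)&(Y>-.1)&(X>-.05)&(X<.1)
print("gate",k.sum(),np.polyfit(X[k],Y[k],1),np.polyval(np.polyfit(X[k],Y[k],1),[-.05,.05]))
E
```

```text
L 166 ((0.4721353352069855, 0.2035086750984192), (0.042854320257902145, 0.014471029862761497), 20.69417381286621) [0.4722 0.2029] -0.13362800700264213 0.18873507956887722
  white 23 [0.482  0.2077]
  disc 161 ((0.4700871407985687, 0.2040577381849289), 0.022248169407248497)
R 137 ((0.4655696153640747, 0.11339512467384338), (0.012316673062741756, 0.0412258580327034), 41.476959228515625) [0.4656 0.113 ] -0.13422394013228056 0.09861073913152457
  white 24 [0.4713 0.1071]
  disc 193 ((0.46325230598449707, 0.11559240520000458), 0.023618539795279503)
gate 261 [-0.0135  0.0273] [0.028  0.0267]
```

```bash
python3 -m handwheel '[[-0.002,-0.008,0,0,0,0.01],[-0.005,-0.022,0,0,0,0.0225],[-0.0063,-0.029,0,0,0,0.0225],[-0.0063,-0.029,-0.01,0,0,0.0225],[-0.0063,-0.029,-0.03,0,0,0.0225],[-0.0063,-0.029,-0.05,0,0,0.0225],[-0.0063,-0.029,-0.065,0,0,0.0225],[-0.0063,-0.029,-0.07,0,0,0.0225]]' | grep -E "posi|force|open"
python3 -m handwheel '[[0,0,-0.005,0,0,0],[0,0,-0.012,0,0,0],[0,0,-0.019,0,0,0],[0,0,-0.025,0,0,0],[0,0,-0.028,0,0,0],[0,0,-0.028,0,0,0],[0,0,-0.028,0,0,0],[0,0,-0.028,0,0,0]]' | grep -E "posi|force|open"
python3 -m handwheel '[[0,0,0,0,0,0],[0,0,0,0,0,0],[0,0,0,0,0,0],[0,0,0,0,0,0],[0,0,0,0,0,0],[0,0,0,0,0,0],[0,0,0,0,0,0],[0,0,0,0,0,0]]' -1
```

```text
position: [0.465, 0.1132, 0.162]
force: [-1.3, 0.8, -0.4]
opening: 0.504
grasp_force: 0.0
position: [0.4667, 0.1134, 0.1361]
force: [0.3, -0.1, -0.0]
opening: 0.497
grasp_force: 0.0
time_s: 28.38
position: [0.4677, 0.1144, 0.136]
tcp_rot: [[-0.66, 0.751, 0.003], [0.751, 0.66, 0.002], [-0.0, 0.004, -1.0]]
force: [3.5, 4.6, -2.2]
opening: 0.136
grasp_force: 30.0
```

```bash
python3 -m handwheel '[[0,0,0,0,0,0.03],[0,0,0,0,0,0.07],[0,0,0,0,0,0.11],[0,0,0,0,0,0.15],[0,0,0,0,0,0.19],[0,0,0,0,0,0.23],[0,0,0,0,0,0.27],[0,0,0,0,0,0.31]]' | grep -E "posi|force|open"
python3 -m handwheel '[[0,0,0,0,0,0.04],[0,0,0,0,0,0.08],[0,0,0,0,0,0.12],[0,0,0,0,0,0.16],[0,0,0,0,0,0.2],[0,0,0,0,0,0.24],[0,0,0,0,0,0.27],[0,0,0,0,0,0.2825]]'
python3 -m handwheel '[[0,0,0,0,0,0],[0,0,0,0,0,0],[0,0,0,0,0,0],[0,0,0,0,0,0],[0,0,0,0,0,0],[0,0,0,0,0,0],[0,0,0,0,0,0],[0,0,0,0,0,0]]'
```

```text
position: [0.4673, 0.1137, 0.136]
force: [0.9, 1.6, -0.8]
opening: 0.133
grasp_force: 30.0
time_s: 29.72
position: [0.4673, 0.113, 0.136]
tcp_rot: [[-0.943, -0.332, 0.002], [-0.332, 0.943, -0.001], [-0.002, -0.001, -1.0]]
force: [1.2, -0.5, -1.4]
opening: 0.134
grasp_force: 30.0
time_s: 30.38
position: [0.4673, 0.1131, 0.136]
tcp_rot: [[-0.944, -0.33, 0.002], [-0.33, 0.944, -0.0], [-0.002, -0.001, -1.0]]
force: [4.5, -2.9, -3.4]
opening: 0.137
grasp_force: 30.0
```

```bash
python3 -m handwheel '[[0,0,0,0,0,0],[0,0,0,0,0,0],[0,0,0,0,0,0],[0,0,0,0,0,0],[0,0,0,0,0,0],[0,0,0,0,0,0],[0,0,0,0,0,0],[0,0,0,0,0,0]]' 0 | grep -E "posi|force|open"
python3 -m handwheel '[[0,0,0.01,0,0,0],[0,0,0.03,0,0,0],[0,0,0.045,0,0,0],[0,0,0.05,0,0,0],[0.001,0.01,0.05,0,0,0],[0.002,0.03,0.05,0,0,0],[0.004,0.055,0.05,0,0,0],[0.005,0.075,0.05,0,0,0.01]]' | grep -E "posi|force|open"
python3 -m handwheel '[[0.001,0.012,0,0,0,0],[0.001,0.0153,0,0,0,0],[0.001,0.0153,0,0,0,0],[0.001,0.0153,-0.01,0,0,0],[0.001,0.0153,-0.025,0,0,0],[0.001,0.0153,-0.04,0,0,0],[0.001,0.0153,-0.048,0,0,0],[0.001,0.0153,-0.05,0,0,0]]' | grep -E "posi|force|open"
python3 -m handwheel '[[0,0,0,0,0,0],[0,0,0,0,0,0],[0,0,0,0,0,0],[0,0,0,0,0,0],[0,0,0,0,0,0],[0,0,0,0,0,0],[0,0,0,0,0,0],[0,0,0,0,0,0]]' -1
```

```text
position: [0.4662, 0.1134, 0.1358]
force: [-0.1, 0.6, -0.2]
opening: 0.492
grasp_force: 0.0
position: [0.4709, 0.1899, 0.1849]
force: [0.4, 0.5, -0.3]
opening: 0.498
grasp_force: 0.0
position: [0.471, 0.2024, 0.1339]
force: [0.4, -0.3, -0.9]
opening: 0.503
grasp_force: 0.0
time_s: 33.05
position: [0.4731, 0.2027, 0.1364]
tcp_rot: [[-0.937, -0.35, 0.002], [-0.35, 0.937, -0.002], [-0.001, -0.002, -1.0]]
force: [1.7, -5.5, 2.0]
opening: 0.134
grasp_force: 30.0
```

```bash
python3 -m handwheel '[[0,0,0,0,0,-0.03],[0,0,0,0,0,-0.07],[0,0,0,0,0,-0.11],[0,0,0,0,0,-0.15],[0,0,0,0,0,-0.19],[0,0,0,0,0,-0.23],[0,0,0,0,0,-0.27],[0,0,0,0,0,-0.31]]' | grep -E "posi|force|open"
python3 -m handwheel '[[0,0,0,0,0,-0.04],[0,0,0,0,0,-0.07],[0,0,0,0,0,-0.095],[0,0,0,0,0,-0.102],[0,0,0,0,0,-0.102],[0,0,0,0,0,-0.102],[0,0,0,0,0,-0.102],[0,0,0,0,0,-0.102]]'
python3 -m handwheel '[[0,0,0,0,0,0],[0,0,0,0,0,0],[0,0,0,0,0,0],[0,0,0,0,0,0],[0,0,0,0,0,0],[0,0,0,0,0,0],[0,0,0,0,0,0],[0,0,0,0,0,0]]' 0 | grep -E "posi|force|open"
python3 -m handwheel '[[0,0,0.01,0,0,0],[0,0,0.03,0,0,0],[0,0,0.06,0,0,0],[-0.01,-0.02,0.09,0,0,0],[-0.03,-0.05,0.1,0,0,0],[-0.05,-0.08,0.1,0,0,0],[-0.06,-0.11,0.1,0,0,0],[-0.06,-0.12,0.1,0,0,0]]' | grep -E "posi|force|open"
python3 -m handwheel '[[0.0,-0.03,0,0,0,0],[0.0,-0.06,0,0,0,0],[0.0,-0.09,0,0,0,0],[0,-0.12,0,0,0,0],[0,-0.15,0,0,0,0],[0,-0.18,0,0,0,0],[0,-0.2,0,0,0,0],[0,-0.2,0,0,0,0]]' | grep -E "posi|force|open"
```

```text
position: [0.473, 0.2038, 0.1364]
force: [0.6, -1.1, 1.4]
opening: 0.134
grasp_force: 30.0
time_s: 34.38
position: [0.4732, 0.2041, 0.1364]
tcp_rot: [[-0.893, 0.451, 0.002], [0.451, 0.893, 0.001], [-0.001, 0.002, -1.0]]
force: [1.0, 1.1, 5.2]
opening: 0.136
grasp_force: 30.0
position: [0.4723, 0.2036, 0.1358]
force: [0.0, 0.5, 0.0]
opening: 0.492
grasp_force: 0.0
position: [0.4094, 0.0815, 0.2367]
force: [-0.5, -0.0, -1.4]
opening: 0.499
grasp_force: 0.0
position: [0.4142, -0.1204, 0.2367]
force: [-0.1, -0.5, -0.2]
opening: 0.5
grasp_force: 0.0
```

Verifying the final state from the top camera.

```bash
cat >> m.py <<'E'
cv2.imwrite("pics/final.png",cv2.resize(im[160:340,130:450],None,fx=2.4,fy=2.4,interpolation=cv2.INTER_CUBIC))
for n,w,tq in(("L",(.472,.2034),1.6),("R",(.4656,.1132),.8)):
    k=(np.hypot(P[...,0]-w[0],P[...,1]-w[1])<.026)&(Z>.15)&(Z<.163);q=P[k][:,:2];c0=q.mean(0);ww=k&(im.min(2)>140)
    e=np.linalg.eigh(np.cov(q.T))[1][:,1];dv=P[ww][:,:2].mean(0)-c0 if ww.any() else e;e=e*np.sign(e@dv)
    print(n,k.sum(),ww.sum(),"q",1.2-(np.arctan2(e[1],e[0])+np.radians(3.8)),"want",tq)
k=(abs(Z-.124)<.005)&(Y<.04)&(Y>-.1)&(X>-.05)&(X<.1);print("gate",-np.polyfit(X[k],Y[k],1)[0],k.sum())
E
python3 m.py
```

```text
TCP st -0.1700681537239209 -0.1376895212209078 0.23665616390393418 [-0.1466 -0.5481 -0.197 ]
carton lead 0.2644300829707857 -> 0.1614300829707857
 top 525 -0.022868346388597097 0.027258043913715137 0.18561388912832116 0.23973658261657643
 top 506 -0.022812304417451232 0.027814024289311866 0.12044500281067003 0.17085079434860787
 top 500 -0.023773506693620508 0.0265055141872747 0.05890532933535408 0.10898302307175421
short (array([ 0.4506, -0.1695,  0.0455], dtype=float32), ((0.4490293860435486, -0.16824212670326233), 0.018850885331630707), 46)
jar (array([ 0.7298, -0.1929,  0.0675], dtype=float32), ((0.7336243391036987, -0.19442147016525269), 0.02964634820818901), 647)
tape (array([0.7561, 0.0507, 0.046 ], dtype=float32), ((0.7568347454071045, 0.051014818251132965), 0.040157102048397064), 554)
L 155 22 q 1.6563312552680864 want 1.6
R 139 23 q 0.8092084837335075 want 0.8
gate 0.014718871091440738 267
```

View pics/final.png

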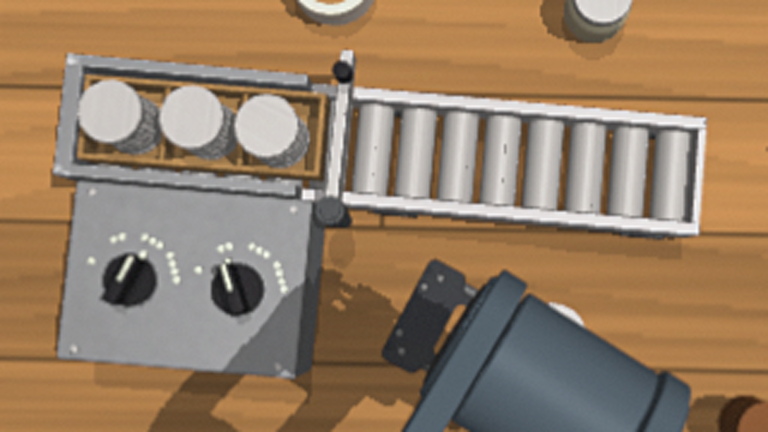

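The picture shows the carton home at (200,125), with three tins upright at (110,112), (192,118) and (267,127). The gate is shut from (328,210) to (343,70). The left pointer is at three dots (125,265) and the right at two (226,272), and the arm is clear. Handing in.

```bash
python3 -c "
from rig import bot
print(bot.hand_in())"
```

```text
the job is handed in; nothing more can be done
None
```

The job is handed in, though no verdict came back: the tall tin is in its pocket, the carton is home against the stop, the gate is shut (about 0.01 rad), and the dials read about 1.66 (left, three dots) and 0.81 (right, two dots); the jar and tape roll have not moved, nor had the short tin when last fully in view, before the dials were set.

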